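# Wedge the drain cock's tapered key shut

### The arm

A 6-joint arm with a two-finger parallel gripper is mounted at the origin on the work surface. World frame = base frame: x ahead of the robot, y to its left, z up, the work surface at z = 0. Lengths are in m, angles in rad, forces in N, time in s.
With the tool pointing down it reaches from about 0.325 to 0.9 m from the base axis. Payload 3.5 kg.
Tool frame: the origin (TCP) lies midway between the tips of the shut fingers; the grasp point (between the pads) lies 19 mm behind it; z points along the fingers, x is the direction in which the jaws open and shut, and the axes are right-handed (so a half turn about z gives the same grasp; the last joint's range is limited). The gripper opens to 85 mm and grips with 20 to 120 N. Pads are 22 mm wide; open, the fingers measure 114 mm over their backs; the gripper's body (76 mm by 85 mm) begins 54 mm behind the grasp point. The pads swing forward as they close: fully open they stand 13 mm farther back than shut.
Start: joints at [1.152, 0.276, -0.026, 1.268, 0, 1.467], TCP at [0.194, 0.594, 0.195] pointing down, gripper open.
Joint ranges: [-3.12, 3.12], [-0.85, 1.88], [-1.08, 1.24], [-1.95, 2.15], [-1.57, 1.53], [-3.14, 3.14]. Speed limits (rad/s): [2.57, 2.57, 3.14, 3.14, 3.14, 3.14].

### API

Orientations are given as a unit quaternion [w, x, y, z].
In Python, from bench import arm, viewer gives the robot as it stands.
- The arm moves only by the tool jog_arm, never from a script. Its argument "deltas" is a list of rows, each an object with "xyz": the shift along the tool's x, y, z in m, a list of three; "rotation": the turn, a rotation vector about the tool's x, y, z in units of 5 degrees (1.0 is 5 degrees), a list of three; "hand": the opening in per cent of the stroke, from 0 (shut) to 100 (fully open). In form: [{"xyz": [dx, dy, dz], "rotation": [wx, wy, wz], "hand": hand}, ...]. A call has 1 to 8 rows; each row is the pose to reach, as a shift and turn from the pose measured when the call began, along the tool's axes at that moment; what a row does not reach only later rows make up. A row lasts 1/10 s, in which the tool goes at most 50 mm and 8.59 degrees, less where a joint would pass 70% of its speed; a pose out of reach is approached as far as the arm can. A call with a gripper value outside its range is refused whole. The fingers move at their own pace and stop on an object; "force" is the grip in N (left out, the last holds). Time passes only in rows, so rows that repeat a pose let the fingers close. It gives the time, the measured TCP pose, the force and the opening at its end, in the units of the state.
- arm.sense(): the state, without advancing time (a new reading comes with each control period).
- viewer.snapshot(name): name is "side" or "top" or "wrist"; returns the picture (420x560x3 uint8, red, green, blue); there is no depth.
- viewer.camera_params(name): a dict with "K" (3x3 intrinsics, pixels), "k1" (the pictures are not rectified: a ray, as slopes to the right and down, at radius r is drawn at 1 + k1 r^2 times it, then the intrinsics apply), "eye" and "rotation" of the camera in the world. Camera axes: x right, y down, z forward; pixel columns grow to the right and rows downward; lengths in m; the calibration is good to about 2 mm. A picture is of the moment at which its call begins: read the wrist's pose just before it. camera_params takes no time and is no camera call; for the wrist camera it gives the pose at the moment of the call.
- arm.finish_job(): hands the job in, once; it reports no verdict.
The state is a dict: "clock": time; "q": joint angles; "qd": joint speeds; "joint_efforts": joint torques, N m; "position": TCP position; "tool_rot": TCP orientation; "ft_force": force on the tool from outside, world axes, zero at the start; "torque": the same for the moment, N m; "finger_gap": opening from 0.0 (shut) to 1.0 (fully open).
Only numpy, scipy, OpenCV 4.12 (cv2) and the standard library are available. Lean on these libraries where they do the work, as an engineer would, in place of code of your own. Each camera call takes 0.05 s, during which the arm holds its last target. There are 200 camera calls.

### The job

Take the brass key out of the wooden block and stand it in the bore of the wash trough's drain cock with its handle in line with the pipe. Push it down against the spring until it bears on its tapered seat, then turn it to the closed marks while keeping it pressed firmly but not forced, so that it wedges and stays down when you let go. Leave the wrench, the grease jar and the bowl of walnuts alone.

Things in the scene. Friction and masses are not known exactly. Their poses are not given: they have to be found in the camera images.
- handle (a point): The brass key: a round tapered plug (13 mm across at its tip, 28 mm at its top, 60 mm long) under a 34 mm collar, with an upright flat bar as handle on top, 56 x 12 mm, 28 mm tall; 0.16 kg. This point is the middle of the bar, 86 mm above the plug's tip, 26 mm above the collar's underside. x along the bar, z up the key's axis. At first it hangs by its collar in the block.
- cock: The drain cock: a 67 mm tall round casing (62 mm across, 72 mm at the flange) on a dark 110 x 90 mm foot plate, fixed to the bench, with a pipe stub on each side. Origin on the bench under the bore's axis; y runs along the pipe, z up along the bore.
- mouth (a point): Centre of the bore's open mouth (30 mm across) in the flange's top face, on the bore axis, 67 mm above the bench.
- closed_mark (a point): The closed marks: two short raised dark ribs on the flange, either side of the mouth. The point lies at the mouth's centre; its y axis runs along the line through the ribs, 60 degrees clockwise (seen from above) from the pipe. Closed means the handle bar lies along this line.
- rack: The wooden block that holds the key: 90 x 90 x 70 mm, with one 27 mm hole, 62 mm deep, in the middle of its top. Origin under its centre. Fixed.
- wrench: A steel wrench, 190 mm long, lying on the bench; origin under its middle. Bystander.
- grease: A grey jar of grease with a black cap, 60 mm across, 75 mm tall; origin under its middle. Bystander.
- bowl: A steel bowl of walnuts, 140 mm across, 50 mm tall; origin under its middle. Bystander.
- seat (a point): Middle of the bore, 40 mm above the bench. Around it is a springy tapered liner that fits the plug, worn by an unknown amount: the plug first bears on it with the handle point 99 to 116 mm above the bench. Pushed without turning, the plug sticks early and grips little; while turning it slides deeper and wedges under the same push. Turning takes up to 0.4 N m. Over 22 N while turning spoils the liner.
- foot (a point): Foot of the bore, 41 mm above the bench, where a spring follower (7.5 N, rising to 8.5 N) meets the plug's tip (handle point then 127 mm above the bench). It pushes the key back up to there unless the key is wedged. A total push of about 18 N (16 to 20), spring included, kept up through the whole turn and until it stops, wedges it.
Not all that is in view belongs to the job. What is shaped like the cock but green or red is not meant. There is more than one size of the part that bears handle; the job needs the smallest.

How it is judged:
On the way, in this order (a step that is already met when the one before it is completed fails the run):
1. the key is pushed down onto its seat with its handle in line with the pipe (horizontal distance between handle and mouth below 0.006 m and z of handle in the frame of cock below 0.119 m and angle between the x axis of handle and the y axis of cock, either way round below 0.26 rad), for 0.1 s.
2. half-way through the turn the key is being pressed firmly into its taper (contact forces on it adding up to over 40 N, as a push of 14 N or more gives while turning) (angle between the x axis of handle and the y axis of closed_mark, either way round between 0.3 and 0.75 rad and contact force between key and cock above 40 N), for 0.1 s.
At the end, for the whole second after the job is handed in: The key stands released and still in the cock (axis within 6 mm of the bore's), wedged down so that its handle's middle is less than 119 mm above the bench, its bar within 0.2 rad of the line of the closed marks (horizontal distance between handle and mouth below 0.006 m and z of handle in the frame of cock below 0.119 m and angle between the x axis of handle and the y axis of closed_mark, either way round below 0.2 rad and linear speed of key below 0.01 m/s); the robot touches nothing.
It fails at once if the key is forced: the contact forces on its taper add up to over 115 N (a push of about 23 N while turning steadily) (contact force between key and cock above 115 N).
It fails at once if a bystander (wrench, grease jar, bowl) is moved by more than 20 mm (distance of any of wrench, grease, bowl from where it was at the start of the episode above 0.02 m).
It also fails if it takes over 64 s, if anything falls off the work surface, if the arm or the gripper's body presses on something with over 40 N, if the wrist force passes 120 N, or if a joint passes its speed limit or range.

## Working session

There is one attempt and no reset: what is moved stays moved. The work goes in short steps, Python scripts to look and compute and a tool call to move; the robot and the scene stay as the last step left them, time stands still between calls to the robot, and variables do not carry over. Pictures are saved under pics/ and viewed, about 8 in all and at most 12, crops included, and the job is handed in when it is done.

Besides the shell and the picture viewer there is one more tool, called after "Call:" by a JSON object that holds its "name" and its "arguments". jog_arm: Moves the arm, as the interface text tells. Its arguments: {"type":"object","properties":{"deltas":{"type":"array"},"force":{"type":"number"}},"required":["deltas"]}

```bash
mkdir -p pics; ls; python3 - <<'E'
from bench import arm, viewer
import cv2
print(arm.sense())
for n in ("top","side"):
    p=viewer.camera_params(n); print(n,p)
    cv2.imwrite(f"pics/{n}0.png",viewer.snapshot(n)[:,:,::-1])
E
```

```text
pics
{'clock': 0.0, 'q': array([ 1.15160849e+00,  2.77147780e-01, -2.78902034e-02,  1.26797874e+00,
       -1.60641186e-05,  1.46735224e+00]), 'qd': array([-0.00227979,  0.00081127, -0.00069204,  0.00070343,  0.00092827,
        0.00042116]), 'joint_efforts': array([-3.48100602e-04, -4.45508695e+01,  2.95203388e+01,  1.65759295e-02,
       -1.47785668e-04, -6.72311700e-06]), 'position': array([0.19376858, 0.59330634, 0.1939462 ]), 'tool_rot': array([ 5.62517785e-04,  8.09481905e-01,  5.87143775e-01, -9.57171886e-04]), 'ft_force': array([0.86092742, 0.58925217, 0.08172245]), 'torque': array([-0.02784673, -0.00306408, -0.01103268]), 'finger_gap': 1.0011540343425365}
top {'K': array([[538.14453314,   0.        , 264.23298093],
       [  0.        , 538.14453314, 214.33552747],
       [  0.        ,   0.        ,   1.        ]]), 'k1': 0.05729426409745856, 'eye': array([ 0.36732142, -0.0065647 ,  1.51080727]), 'rotation': array([ 0.04621842, -0.70136535,  0.70951846, -0.05033939])}
side {'K': array([[492.35148991,   0.        , 276.3473253 ],
       [  0.        , 492.35148991, 211.04599259],
       [  0.        ,   0.        ,   1.        ]]), 'k1': -0.012074965243172971, 'eye': array([ 0.09564506, -0.59514359,  0.93065895]), 'rotation': array([-0.33294397,  0.88111601, -0.31618702,  0.11317533])}
```

View pics/top0.png

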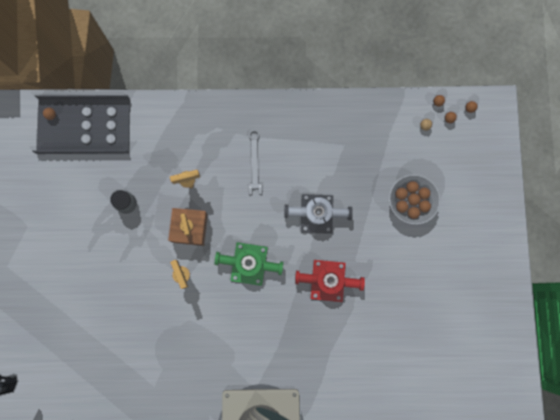

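View pics/side0.png

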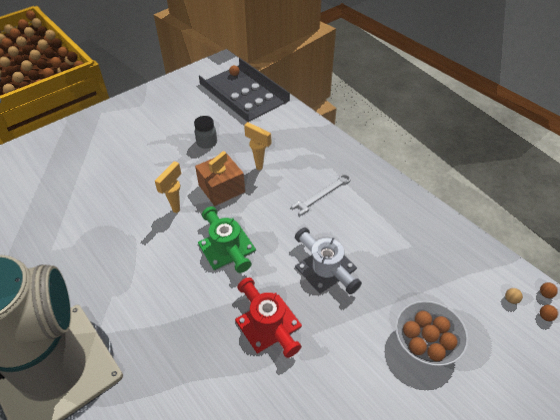

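The top picture shows these possible keys: one in the wooden block (187,225), and loose ones standing at (185,178) and (180,273). The possible cocks are grey (318,212), green (249,263) and red (331,281). I choose the key in the block and the grey cock, and check both in a close crop.

```bash
cat > h.py <<'E'
import numpy as np, cv2
from scipy.spatial.transform import Rotation as R
from bench import arm, viewer
def rot(q): return R.from_quat(np.roll(q,-1))
def pix2plane(p,uv,z):
    uv=np.atleast_2d(np.float64(uv)); d=np.array([p["k1"],0,0,0,0])
    n=cv2.undistortPoints(uv.reshape(-1,1,2),p["K"],d).reshape(-1,2)
    r=rot(p["rotation"]).apply(np.c_[n,np.ones(len(n))])
    return p["eye"]+r*((z-p["eye"][2])/r[:,2])[:,None]
def proj(p,X):
    X=np.atleast_2d(X); c=rot(p["rotation"]).inv().apply(X-p["eye"]); 
    return cv2.projectPoints(c,np.zeros(3),np.zeros(3),p["K"],np.array([p["k1"],0,0,0,0]))[0].reshape(-1,2)
E
python3 - <<'E'
from h import *
t=cv2.imread("pics/top0.png");s=cv2.imread("pics/side0.png")
f=lambda im,x,y,w=80,h=60:cv2.resize(im[y:y+h,x:x+w],(400,300),interpolation=cv2.INTER_CUBIC)
cv2.imwrite("pics/crop0.png",np.vstack([np.hstack([f(t,147,195),f(t,278,182)]),np.hstack([f(s,180,145),f(s,287,222)])]))
p=viewer.camera_params("top")
print(pix2plane(p,[(186,224)],.105),pix2plane(p,[(319,211)],.067))
p=viewer.camera_params("side")
print(pix2plane(p,[(218,161)],.105),pix2plane(p,[(328,250)],.067))
E
```

```text
[[0.53728818 0.18974793 0.105     ]] [[ 0.57328039 -0.16472367  0.067     ]]
[[0.53858416 0.18770815 0.105     ]] [[ 0.5812166 -0.1632678  0.067    ]]
```

View pics/crop0.png

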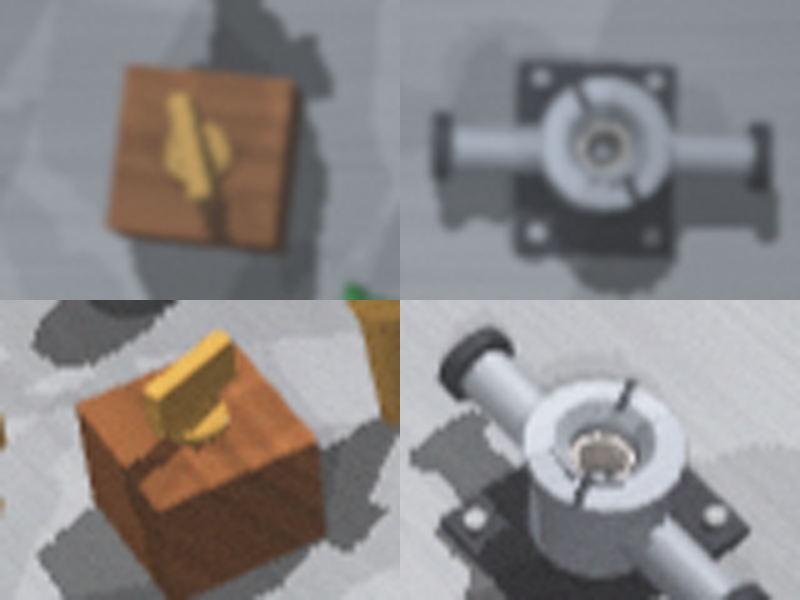

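```bash
python3 - <<'E'
from h import *
p=viewer.camera_params("top")
c=lambda L,x,y:[(147 if L==0 else 278)+(a-(0 if L==0 else 400))/5 for a in [x]]+[(195 if L==0 else 182)+y/5]
b=pix2plane(p,[c(0,179,96),c(0,199,198)],.111)
print("bar",b,b.mean(0),np.degrees(np.arctan2(*(b[0]-b[1])[[1,0]])))
m=pix2plane(p,[c(1,606,143)],.067);print("mouth",m)
q=pix2plane(p,[c(1,440,147),c(1,762,155)],.04);print("pipe",q.mean(0),np.degrees(np.arctan2(*(q[0]-q[1])[[1,0]])))
r=pix2plane(p,[c(1,581,97),c(1,632,188)],.068);print("ribs",r.mean(0),np.degrees(np.arctan2(*(r[0]-r[1])[[1,0]])))
s=viewer.camera_params("side")
g=lambda x,y:[287+(x-400)/5,222+(y-300)/5]
print("mouth side",pix2plane(s,[g(605,447)],.067))
rr=pix2plane(s,[g(630,382),g(580,500)],.068);print(rr.mean(0),np.degrees(np.arctan2(*(rr[0]-rr[1])[[1,0]])))
k=lambda x,y:[180+x/5,145+(y-300)/5]
bb=pix2plane(s,[k(149,387),k(229,336)],.111);print("bar side(top near edge)",bb,bb.mean(0),np.degrees(np.arctan2(*(bb[1]-bb[0])[[1,0]])))
T=rot(arm.sense()["tool_rot"]).as_matrix();print("tool",T.round(3))
w=viewer.camera_params("wrist");print(w, rot(w["rotation"]).as_matrix().round(2))
E
```

```text
bar [[0.56252071 0.19747526 0.111     ]
 [0.50871014 0.18659943 0.111     ]] [0.53561542 0.19203735 0.111     ] 11.426309553390217
mouth [[ 0.57436942 -0.16529354  0.067     ]]
pipe [ 0.57381227 -0.16530636  0.04      ] 87.91745051600786
ribs [ 0.57455597 -0.16542684  0.068     ] 27.71505059903275
mouth side [[ 0.57862615 -0.16602818  0.067     ]]
[ 0.58087056 -0.16384641  0.068     ] 28.417962976188704
bar side(top near edge) [[0.51723252 0.19074289 0.111     ]
 [0.56838705 0.19579661 0.111     ]] [0.54280979 0.19326975 0.111     ] 5.642126859483297
tool [[ 0.311  0.951 -0.001]
 [ 0.951 -0.311 -0.002]
 [-0.002 -0.    -1.   ]]
{'K': array([[341.42548165,   0.        , 277.43005339],
       [  0.        , 341.42548165, 205.82301833],
       [  0.        ,   0.        ,   1.        ]]), 'k1': -0.038729714305017066, 'eye': array([0.12252101, 0.61667464, 0.37322425]), 'rotation': array([0.12102681, 0.80016812, 0.58103983, 0.08646502])} [[ 0.31  0.91  0.28]
 [ 0.95 -0.3  -0.09]
 [-0.    0.29 -0.96]]
```

Call:
{"name": "jog_arm", "arguments": {"deltas": [{"xyz": [-0.275,0.451,0],"rotation": [0,0,-5.6],"hand": 100},{"xyz": [-0.275,0.451,0],"rotation": [0,0,-5.6],"hand": 100},{"xyz": [-0.275,0.451,0],"rotation": [0,0,-5.6],"hand": 100},{"xyz": [-0.275,0.451,0],"rotation": [0,0,-5.6],"hand": 100},{"xyz": [-0.275,0.451,0],"rotation": [0,0,-5.6],"hand": 100},{"xyz": [-0.275,0.451,0],"rotation": [0,0,-5.6],"hand": 100},{"xyz": [-0.275,0.451,0],"rotation": [0,0,-5.6],"hand": 100},{"xyz": [-0.275,0.451,0],"rotation": [0,0,-5.6],"hand": 100}]}}

```text
clock: 0.9
position: [0.4501, 0.293, 0.1943]
tool_rot: [0.0, 0.643, 0.766, -0.001]
ft_force: [-0.1, 0.9, 0.2]
finger_gap: 1.001
```

Call:
{"name": "jog_arm", "arguments": {"deltas": [{"xyz": [-0.115,0.068,0],"rotation": [0,0,0],"hand": 100},{"xyz": [-0.115,0.068,0],"rotation": [0,0,0],"hand": 100},{"xyz": [-0.115,0.068,0],"rotation": [0,0,0],"hand": 100},{"xyz": [-0.115,0.068,0],"rotation": [0,0,0],"hand": 100},{"xyz": [-0.115,0.068,0],"rotation": [0,0,0],"hand": 100}]}}

```text
clock: 1.4
position: [0.5366, 0.1907, 0.1938]
tool_rot: [-0.001, 0.644, 0.765, -0.002]
ft_force: [0.0, -0.7, 0.1]
finger_gap: 1.001
```

```bash
python3 - <<'E'
from h import *
print(arm.sense()["position"],arm.sense()["ft_force"])
im=viewer.snapshot("wrist")[:,:,::-1]
cv2.imwrite("pics/w1.png",cv2.resize(im,(784,588),interpolation=cv2.INTER_CUBIC))
p=viewer.camera_params("wrist"); print(p["eye"],p["rotation"])
print(proj(p,[[.537,.192,.11],[.537,.192,.07]])*1.4)
E
```

```text
[0.53663903 0.19070387 0.19375896] [ 0.00771399 -0.73883323  0.09483805]
[0.46258237 0.17844613 0.37326294] [0.09517281 0.63611582 0.75741989 0.11231165]
[[389.8758924  280.63978448]
 [389.77380665 263.72532029]]
```

View pics/w1.png

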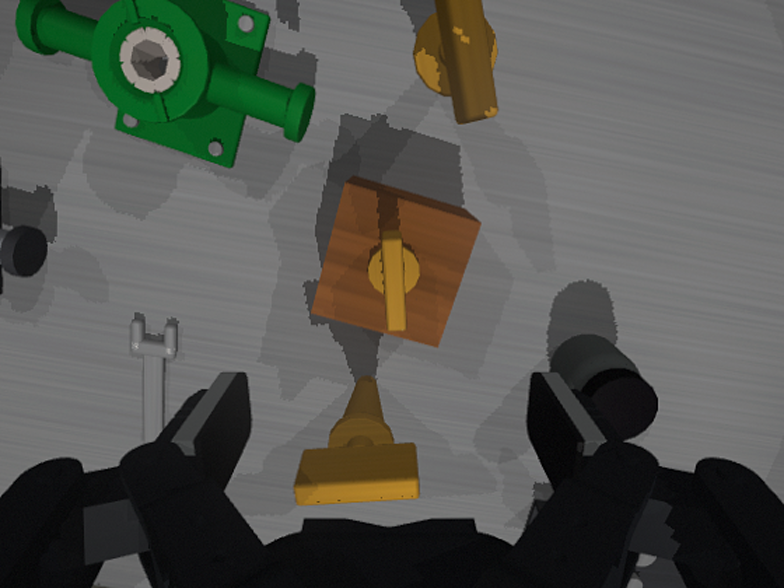

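```bash
python3 - <<'E'
from h import *
p=viewer.camera_params("wrist")
b=pix2plane(p,np.array([(393,234),(397,329)])/1.4,.112)
print(b,b.mean(0),np.linalg.norm(b[0]-b[1]),np.degrees(np.arctan2(*(b[1]-b[0])[[1,0]])))
print("block",pix2plane(p,np.array([(350,180),(480,222),(438,346),(312,313)])/1.4,.07).mean(0))
print("collar",pix2plane(p,np.array([(393.5,270)])/1.4,.082))
print("far key",pix2plane(p,np.array([(300,495),(418,492),(415,445)])/1.4,.13))
E
```

```text
[[0.50972992 0.18894614 0.112     ]
 [0.56478328 0.20113552 0.112     ]] [0.5372566  0.19504083 0.112     ] 0.056386642202322756 12.484472108122873
block [0.53924946 0.19583691 0.07      ]
collar [[0.53765553 0.19448007 0.082     ]]
far key [[0.67689471 0.16011923 0.13      ]
 [0.66180598 0.23156206 0.13      ]
 [0.62874294 0.22327974 0.13      ]]
```

Call:
{"name": "jog_arm", "arguments": {"deltas": [{"xyz": [0.004,0.001,0.04],"rotation": [0,0,-0.5],"hand": 100},{"xyz": [0.004,0.001,0.08],"rotation": [0,0,-0.5],"hand": 100},{"xyz": [0.004,0.001,0.107],"rotation": [0,0,-0.5],"hand": 100},{"xyz": [0.004,0.001,0.107],"rotation": [0,0,-0.5],"hand": 100},{"xyz": [0.004,0.001,0.107],"rotation": [0,0,-0.5],"hand": 100}]}}

```text
clock: 1.95
position: [0.535, 0.1963, 0.087]
tool_rot: [-0.001, 0.626, 0.78, -0.002]
ft_force: [-0.5, 0.1, 0.4]
finger_gap: 1.0
```

Call:
{"name": "jog_arm", "arguments": {"deltas": [{"xyz": [0,0,0],"rotation": [0,0,0],"hand": 0},{"xyz": [0,0,0],"rotation": [0,0,0],"hand": 0},{"xyz": [0,0,0],"rotation": [0,0,0],"hand": 0},{"xyz": [0,0,0],"rotation": [0,0,0],"hand": 0},{"xyz": [0,0,0],"rotation": [0,0,0],"hand": 0},{"xyz": [0,0,0],"rotation": [0,0,0],"hand": 0},{"xyz": [0,0,0],"rotation": [0,0,0],"hand": 0},{"xyz": [0,0,0],"rotation": [0,0,0],"hand": 0}], "force": 60}}

```text
clock: 2.75
position: [0.5349, 0.1963, 0.0869]
tool_rot: [-0.001, 0.626, 0.78, -0.002]
ft_force: [-0.5, 1.0, -0.0]
finger_gap: 0.0
```

```bash
python3 - <<'E'
from h import *
print(arm.sense()["finger_gap"],arm.sense()["position"])
w=viewer.snapshot("wrist")[:,:,::-1]; s=viewer.snapshot("side")[:,:,::-1]
cv2.imwrite("pics/w2.png",np.hstack([cv2.resize(w[90:390,130:430],(400,400)),cv2.resize(s[110:230,160:280],(400,400),interpolation=cv2.INTER_CUBIC)]))
E
```

```text
0.0002364046503029166 [0.53494073 0.19626813 0.08690029]
```

View pics/w2.png

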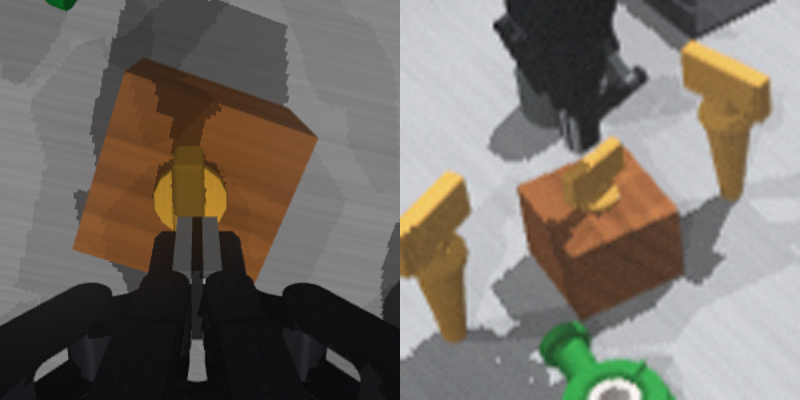

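```bash
python3 - <<'E'
from h import *
st=arm.sense(); P=st["position"]; Z=rot(st["tool_rot"]).apply([0,0,1])
print(st["q"], Z)
s=viewer.camera_params("side"); w=viewer.camera_params("wrist")
for k in (0,-.019,-.04,-.06):
    a=proj(s,P+Z*k)[0]; b=proj(w,P+Z*k)[0]
    print(k,400+(a-[160,110])[0]/.3,(a[1]-110)/.3, (b-[130,90])/.75)
a=proj(s,[[.5373,.1945,.112],[.5373,.1945,.098]]);print(400+(a[:,0]-160)/.3,(a[:,1]-110)/.3)
b=proj(w,[[.5373,.1945,.112],[.5373,.1945,.098]]);print((b-[130,90])/.75)
print(w["eye"]-P)
E
```

```text
[ 2.38823922e-01  2.62298152e-01 -2.84889407e-01  1.02827427e+00
 -9.26593140e-04  2.07288009e-02] [-0.00431386 -0.00200396 -0.99998869]
0 585.1482950529743 183.94040345252716 [197.44004455 199.50997844]
-0.019 582.532918885787 165.0823051407025 [197.5312218 218.6809143]
-0.04 579.5705808733162 143.71729738122707 [197.65646404 245.04542405]
-0.06 576.6767546906538 122.8411225495565 [197.80939173 277.28736863]
[585.65335379 587.6123269 ] [158.89880347 172.88723606]
[[191.3815536  230.08778069]
 [191.79335514 214.51171344]]
[-0.07257921 -0.01634229  0.17952099]
```

```bash
python3 - <<'E'
from h import *
st=arm.sense(); P=st["position"]; T=rot(st["tool_rot"])
w=viewer.camera_params("wrist")
for k in (0,-.013,-.02,-.03,-.04):
    print(k,[(proj(w,P+T.apply([x,y,k]))[0]*1.4).round().tolist() for x in(-.0425,.0425) for y in (-.011,.011)], ((proj(w,P+T.apply([0,-.011,k]))[0]-[130,90])/.75).round(), ((proj(w,P+T.apply([0,.011,k]))[0]-[130,90])/.75).round())
E
```

```text
0 [[283.0, 310.0], [286.0, 360.0], [496.0, 310.0], [492.0, 360.0]] [197. 175.] [197. 223.]
-0.013 [[275.0, 322.0], [279.0, 375.0], [503.0, 322.0], [499.0, 375.0]] [198. 186.] [197. 237.]
-0.02 [[271.0, 329.0], [275.0, 383.0], [508.0, 329.0], [503.0, 384.0]] [198. 193.] [197. 245.]
-0.03 [[264.0, 340.0], [269.0, 397.0], [515.0, 340.0], [510.0, 397.0]] [198. 204.] [198. 259.]
-0.04 [[256.0, 352.0], [262.0, 412.0], [523.0, 352.0], [517.0, 413.0]] [198. 216.] [198. 273.]
```

Call:
{"name": "jog_arm", "arguments": {"deltas": [{"xyz": [-0.002,0.002,0],"rotation": [0,0,0],"hand": 100},{"xyz": [-0.002,0.002,0],"rotation": [0,0,0],"hand": 100},{"xyz": [-0.002,0.002,0],"rotation": [0,0,0],"hand": 100},{"xyz": [-0.002,0.002,0],"rotation": [0,0,0],"hand": 100},{"xyz": [-0.002,0.002,0],"rotation": [0,0,0],"hand": 100},{"xyz": [-0.002,0.002,0],"rotation": [0,0,0],"hand": 100},{"xyz": [-0.002,0.002,0],"rotation": [0,0,0],"hand": 100}]}}

```text
clock: 3.55
position: [0.5373, 0.1948, 0.0869]
tool_rot: [-0.001, 0.626, 0.78, -0.002]
ft_force: [1.2, 0.1, 0.8]
finger_gap: 0.998
```

Call:
{"name": "jog_arm", "arguments": {"deltas": [{"xyz": [0,0,0.012],"rotation": [0,0,0],"hand": 100},{"xyz": [0,0,0.024],"rotation": [0,0,0],"hand": 100},{"xyz": [0,0,0.035],"rotation": [0,0,0],"hand": 100},{"xyz": [0,0,0.035],"rotation": [0,0,0],"hand": 100}]}}

```text
clock: 3.95
position: [0.5346, 0.1941, 0.049]
tool_rot: [-0.003, 0.626, 0.78, -0.004]
ft_force: [-0.3, 0.4, 0.2]
finger_gap: 1.0
```

Call:
{"name": "jog_arm", "arguments": {"deltas": [{"xyz": [0,0,0],"rotation": [0,0,0],"hand": 30},{"xyz": [0,0,0],"rotation": [0,0,0],"hand": 30},{"xyz": [0,0,0],"rotation": [0,0,0],"hand": 30},{"xyz": [0,0,0],"rotation": [0,0,0],"hand": 30},{"xyz": [0,0,0],"rotation": [0,0,0],"hand": 30}]}}

```text
clock: 4.45
position: [0.5351, 0.1942, 0.0495]
tool_rot: [-0.002, 0.626, 0.78, -0.004]
ft_force: [-0.4, 0.2, 0.9]
finger_gap: 0.299
```

```bash
python3 - <<'E'
from h import *
st=arm.sense();print(st["finger_gap"],st["position"],st["ft_force"])
w=viewer.snapshot("wrist")[:,:,::-1]; s=viewer.snapshot("side")[:,:,::-1]
cv2.imwrite("pics/w3.png",np.hstack([cv2.resize(w[90:390,130:430],(400,400)),cv2.resize(s[110:230,160:280],(400,400),interpolation=cv2.INTER_CUBIC)]))
E
```

```text
0.2992525678320061 [0.53506813 0.19421097 0.04945079] [-0.35301914  0.20191128  0.88296164]
```

View pics/w3.png

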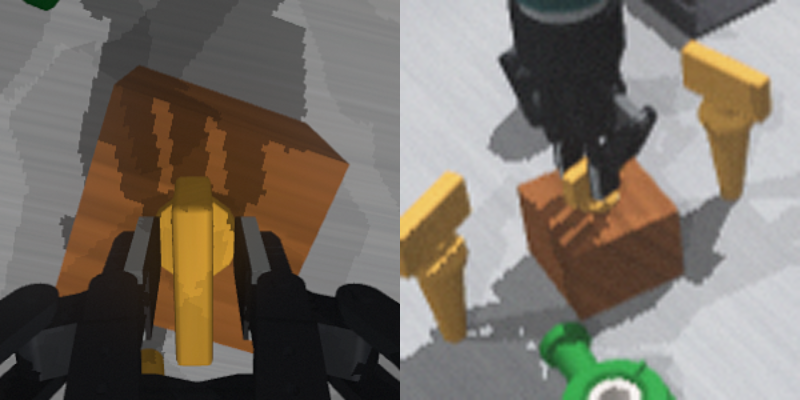

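The fingers now straddle the bar: in the wrist crop the tips are at (150,218) and (245,217) with the bar between them at x≈193. Closing.

Call:
{"name": "jog_arm", "arguments": {"deltas": [{"xyz": [0,0,0],"rotation": [0,0,0],"hand": 0},{"xyz": [0,0,0],"rotation": [0,0,0],"hand": 0},{"xyz": [0,0,0],"rotation": [0,0,0],"hand": 0},{"xyz": [0,0,0],"rotation": [0,0,0],"hand": 0},{"xyz": [0,0,0],"rotation": [0,0,0],"hand": 0}], "force": 100}}

```text
clock: 5.05
position: [0.5351, 0.1942, 0.0497]
tool_rot: [-0.002, 0.626, 0.78, -0.004]
ft_force: [-0.7, 0.8, 3.7]
finger_gap: 0.118
```

Call:
{"name": "jog_arm", "arguments": {"deltas": [{"xyz": [0,0,-0.02],"rotation": [0,0,0],"hand": 0},{"xyz": [0,0,-0.04],"rotation": [0,0,0],"hand": 0},{"xyz": [0,0,-0.06],"rotation": [0,0,0],"hand": 0},{"xyz": [0,0,-0.09],"rotation": [0,0,0],"hand": 0},{"xyz": [0,0,-0.13],"rotation": [0,0,0],"hand": 0},{"xyz": [0,0,-0.13],"rotation": [0,0,0],"hand": 0}]}}

```text
clock: 5.65
position: [0.5403, 0.1956, 0.1852]
tool_rot: [0.001, 0.626, 0.78, 0.0]
ft_force: [0.9, 0.9, -0.3]
finger_gap: 0.121
```

Call:
{"name": "jog_arm", "arguments": {"deltas": [{"xyz": [-0.045,-0.006,0],"rotation": [0,0,-1.7],"hand": 0},{"xyz": [-0.09,-0.011,0],"rotation": [0,0,-3.4],"hand": 0},{"xyz": [-0.135,-0.017,0],"rotation": [0,0,-5.1],"hand": 0},{"xyz": [-0.18,-0.022,0],"rotation": [0,0,-6.8],"hand": 0},{"xyz": [-0.225,-0.028,0],"rotation": [0,0,-8.5],"hand": 0},{"xyz": [-0.27,-0.033,0],"rotation": [0,0,-10.2],"hand": 0},{"xyz": [-0.315,-0.039,0],"rotation": [0,0,-11.9],"hand": 0},{"xyz": [-0.36,-0.044,0],"rotation": [0,0,-13.5],"hand": 0}]}}

```text
clock: 6.45
position: [0.5743, -0.1664, 0.1839]
tool_rot: [-0.0, 0.105, 0.994, 0.0]
ft_force: [0.1, 0.9, -1.1]
finger_gap: 0.118
```

Call:
{"name": "jog_arm", "arguments": {"deltas": [{"xyz": [0,0,0],"rotation": [0,0,-1.6],"hand": 0},{"xyz": [0,0,0],"rotation": [0,0,-1.6],"hand": 0},{"xyz": [0,0,0],"rotation": [0,0,-1.6],"hand": 0},{"xyz": [0,0,0],"rotation": [0,0,-1.6],"hand": 0}]}}

```text
clock: 6.85
position: [0.5739, -0.1652, 0.1833]
tool_rot: [-0.001, 0.036, 0.999, 0.0]
ft_force: [-0.0, 0.9, -0.9]
finger_gap: 0.115
```

```bash
python3 - <<'E'
from h import *
st=arm.sense();T=rot(st["tool_rot"]);print(st["finger_gap"],st["position"],st["ft_force"],T.as_matrix().round(4))
w=viewer.snapshot("wrist")[:,:,::-1]; s=viewer.snapshot("side")[:,:,::-1]
cv2.imwrite("pics/w4.png",np.hstack([cv2.resize(w[60:360,130:430],(400,400)),cv2.resize(s[110:310,240:440],(400,400),interpolation=cv2.INTER_CUBIC)]))
P=viewer.camera_params("wrist")
print((proj(P,[[.575,-.1655,.067]])-[130,60])/.75)
h=st["position"]+T.apply([[0,0,-.046]])
print((proj(P,h+T.apply([[0,0,.086],[0,0,.026],[0,0,0]]))-[130,60])/.75)
S=viewer.camera_params("side");f=lambda X:(proj(S,X)-[240,110])*2+[400,0]
print(f([[.575,-.1655,.067]]),f(h+T.apply([[0,0,.086],[0,0,.026],[0,0,0]])))
E
```

```text
0.11483846049278464 [ 0.57386534 -0.16521198  0.1833318 ] [-0.01603301  0.89311324 -0.86252077] [[-9.975e-01  7.100e-02 -1.200e-03]
 [ 7.100e-02  9.975e-01  1.000e-03]
 [ 1.300e-03  9.000e-04 -1.000e+00]]
[[195.17108281 171.73826516]]
[[197.23581809 209.26388024]
 [197.40802992 260.06870298]
 [197.5228821  294.04972678]]
[[573.22107709 284.22123016]] [[577.05512634 240.31830354]
 [581.35566893 201.80876332]
 [583.34545192 183.97877234]]
```

View pics/w4.png

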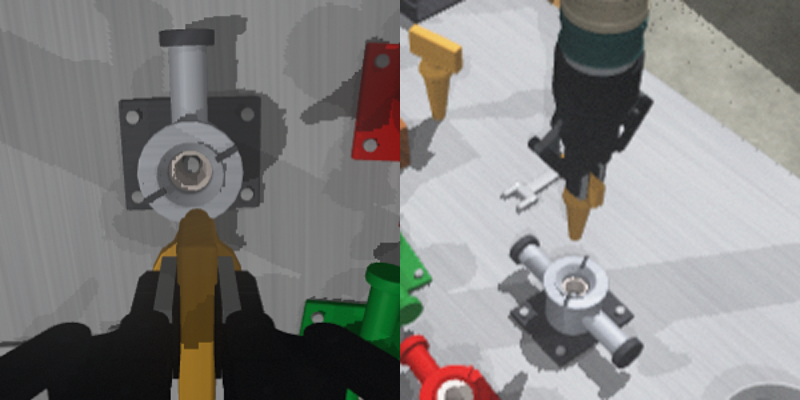

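Call:
{"name": "jog_arm", "arguments": {"deltas": [{"xyz": [-0.004,0,0],"rotation": [0,0,-0.4],"hand": 0},{"xyz": [-0.004,0,0.02],"rotation": [0,0,-0.4],"hand": 0},{"xyz": [-0.004,0,0.04],"rotation": [0,0,-0.4],"hand": 0},{"xyz": [-0.004,0,0.06],"rotation": [0,0,-0.4],"hand": 0},{"xyz": [-0.004,0,0.08],"rotation": [0,0,-0.4],"hand": 0},{"xyz": [-0.004,0,0.09],"rotation": [0,0,-0.4],"hand": 0},{"xyz": [-0.004,0,0.09],"rotation": [0,0,-0.4],"hand": 0}]}}

```text
clock: 7.65
position: [0.5768, -0.1643, 0.0922]
tool_rot: [-0.002, 0.017, 1.0, 0.001]
ft_force: [-1.0, 1.1, -1.8]
finger_gap: 0.12
```

Call:
{"name": "jog_arm", "arguments": {"deltas": [{"xyz": [-0.001,-0.001,0],"rotation": [0,0,0],"hand": 0},{"xyz": [-0.001,-0.001,0],"rotation": [0,0,0],"hand": 0},{"xyz": [-0.001,-0.001,0],"rotation": [0,0,0],"hand": 0}]}}

```text
clock: 7.95
position: [0.5787, -0.1657, 0.0934]
tool_rot: [-0.001, 0.017, 1.0, 0.0]
ft_force: [-0.4, 0.2, -1.7]
finger_gap: 0.118
```

```bash
python3 - <<'E'
from h import *
st=arm.sense();T=rot(st["tool_rot"]);print(st["finger_gap"],st["position"],st["ft_force"],T.as_matrix().round(4))
w=viewer.snapshot("wrist")[:,:,::-1]; s=viewer.snapshot("side")[:,:,::-1]
cv2.imwrite("pics/w5.png",np.hstack([cv2.resize(w[60:360,130:430],(400,400)),cv2.resize(s[180:300,265:385],(400,400),interpolation=cv2.INTER_CUBIC)]))
E
```

```text
0.1179601826922929 [ 0.57873619 -0.16571434  0.09342379] [-0.42417737  0.23256421 -1.70906131] [[-9.994e-01  3.460e-02 -1.500e-03]
 [ 3.460e-02  9.994e-01  9.000e-04]
 [ 1.500e-03  8.000e-04 -1.000e+00]]
```

View pics/w5.png

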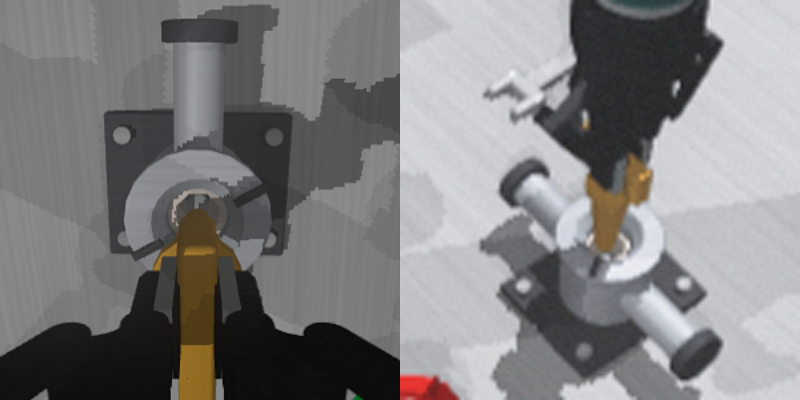

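The tip is in the bore, with the flange centred at x≈197 and the bar at 198 in the crop, and the pipe is parallel to the bar. Pressing down now.

Call:
{"name": "jog_arm", "arguments": {"deltas": [{"xyz": [0,0,0.006],"rotation": [0,0,0],"hand": 0},{"xyz": [0,0,0.012],"rotation": [0,0,0],"hand": 0},{"xyz": [0,0,0.012],"rotation": [0,0,0],"hand": 0},{"xyz": [0,0,0.012],"rotation": [0,0,0],"hand": 0}], "force": 120}}

```text
clock: 8.45
position: [0.5788, -0.1664, 0.081]
tool_rot: [-0.001, 0.018, 1.0, -0.0]
ft_force: [1.5, -2.6, -2.1]
finger_gap: 0.11
```

Call:
{"name": "jog_arm", "arguments": {"deltas": [{"xyz": [0,0,0.003],"rotation": [0,0,0],"hand": 0},{"xyz": [0,0,0.006],"rotation": [0,0,0],"hand": 0},{"xyz": [0,0,0.006],"rotation": [0,0,0],"hand": 0}]}}

```text
clock: 8.75
position: [0.5792, -0.167, 0.0763]
tool_rot: [-0.0, 0.018, 1.0, -0.001]
ft_force: [-1.1, -1.8, 5.7]
finger_gap: 0.111
```

Call:
{"name": "jog_arm", "arguments": {"deltas": [{"xyz": [0,0.001,0.004],"rotation": [0,0,0],"hand": 0},{"xyz": [0,0.001,0.006],"rotation": [0,0,0],"hand": 0},{"xyz": [0,0.001,0.006],"rotation": [0,0,0],"hand": 0}]}}

```text
clock: 9.05
position: [0.5795, -0.1674, 0.0725]
tool_rot: [0.0, 0.018, 1.0, -0.002]
ft_force: [-2.9, -2.3, 9.3]
finger_gap: 0.11
```

Call:
{"name": "jog_arm", "arguments": {"deltas": [{"xyz": [0.001,-0.001,0.002],"rotation": [0,0,0],"hand": 0},{"xyz": [0.001,-0.001,0.004],"rotation": [0,0,0],"hand": 0},{"xyz": [0.001,-0.001,0.005],"rotation": [0,0,0],"hand": 0}]}}

```text
clock: 9.35
position: [0.5792, -0.1682, 0.0698]
tool_rot: [0.001, 0.018, 1.0, -0.002]
ft_force: [-3.2, 0.3, 10.0]
finger_gap: 0.11
```

Call:
{"name": "jog_arm", "arguments": {"deltas": [{"xyz": [0.001,0,0.003],"rotation": [0,0,0],"hand": 0},{"xyz": [0.001,0,0.005],"rotation": [0,0,0],"hand": 0},{"xyz": [0.001,0,0.005],"rotation": [0,0,0],"hand": 0},{"xyz": [0.001,0,0.005],"rotation": [0,0,0],"hand": 0}]}}

```text
clock: 9.75
position: [0.579, -0.1684, 0.0668]
tool_rot: [0.002, 0.018, 1.0, -0.002]
ft_force: [-1.8, -1.0, 8.6]
finger_gap: 0.115
```

Call:
{"name": "jog_arm", "arguments": {"deltas": [{"xyz": [0.001,0,0.003],"rotation": [0,0,0],"hand": 0},{"xyz": [0.001,0,0.005],"rotation": [0,0,0],"hand": 0},{"xyz": [0.001,0,0.005],"rotation": [0,0,0],"hand": 0},{"xyz": [0.001,0,0.005],"rotation": [0,0,0],"hand": 0}]}}

```text
clock: 10.15
position: [0.5788, -0.1687, 0.0638]
tool_rot: [0.003, 0.018, 1.0, -0.003]
ft_force: [-1.7, -1.4, 8.2]
finger_gap: 0.114
```

Call:
{"name": "jog_arm", "arguments": {"deltas": [{"xyz": [0.001,0,0.003],"rotation": [-0.1,0.1,0],"hand": 0},{"xyz": [0.001,0,0.005],"rotation": [-0.1,0.1,0],"hand": 0},{"xyz": [0.001,0,0.005],"rotation": [-0.1,0.1,0],"hand": 0},{"xyz": [0.001,0,0.005],"rotation": [-0.1,0.1,0],"hand": 0}]}}

```text
clock: 10.55
position: [0.5788, -0.1693, 0.0612]
tool_rot: [-0.0, 0.018, 1.0, 0.001]
ft_force: [-2.9, -1.1, 10.0]
finger_gap: 0.115
```

Call:
{"name": "jog_arm", "arguments": {"deltas": [{"xyz": [0.001,0,0.003],"rotation": [0,0,0],"hand": 0},{"xyz": [0.001,0,0.005],"rotation": [0,0,0],"hand": 0},{"xyz": [0.001,0,0.005],"rotation": [0,0,0],"hand": 0},{"xyz": [0.001,0,0.005],"rotation": [0,0,0],"hand": 0}]}}

```text
clock: 10.95
position: [0.5785, -0.1695, 0.059]
tool_rot: [0.0, 0.018, 1.0, 0.001]
ft_force: [-3.3, -0.1, 12.3]
finger_gap: 0.109
```

Call:
{"name": "jog_arm", "arguments": {"deltas": [{"xyz": [0.001,0,0.0035],"rotation": [0,0,0],"hand": 0},{"xyz": [0.001,0,0.0035],"rotation": [0,0,0],"hand": 0},{"xyz": [0.001,0,0.0035],"rotation": [0,0,0],"hand": 0}]}}

```text
clock: 11.25
position: [0.5785, -0.1695, 0.0587]
tool_rot: [0.002, 0.018, 1.0, 0.001]
ft_force: [-3.6, 0.6, 14.0]
finger_gap: 0.113
```

Call:
{"name": "jog_arm", "arguments": {"deltas": [{"xyz": [0.002,0,0.0036],"rotation": [0,0,0.5],"hand": 0},{"xyz": [0.002,0,0.0036],"rotation": [0,0,1.0],"hand": 0},{"xyz": [0.002,0,0.0038],"rotation": [0,0,1.5],"hand": 0}]}}

```text
clock: 11.55
position: [0.5777, -0.1695, 0.0582]
tool_rot: [0.003, 0.084, 0.996, 0.001]
ft_force: [-3.6, 1.1, 16.5]
finger_gap: 0.112
```

Call:
{"name": "jog_arm", "arguments": {"deltas": [{"xyz": [0.001,0,0.0034],"rotation": [0,0.1,0.5],"hand": 0},{"xyz": [0.001,0,0.0036],"rotation": [0,0.1,1.0],"hand": 0},{"xyz": [0.001,0,0.0038],"rotation": [0,0.1,1.5],"hand": 0},{"xyz": [0.001,0,0.0039],"rotation": [0,0.1,2.0],"hand": 0}]}}

```text
clock: 11.95
position: [0.577, -0.1691, 0.0578]
tool_rot: [-0.001, 0.171, 0.985, 0.002]
ft_force: [-6.0, 1.1, 17.2]
finger_gap: 0.108
```

Call:
{"name": "jog_arm", "arguments": {"deltas": [{"xyz": [0.002,0,0.0033],"rotation": [0,0,0.5],"hand": 0},{"xyz": [0.002,0,0.0034],"rotation": [0,0,1.0],"hand": 0},{"xyz": [0.002,0,0.0036],"rotation": [0,0,1.5],"hand": 0},{"xyz": [0.002,0,0.0038],"rotation": [0,0,2.0],"hand": 0}]}}

```text
clock: 12.35
position: [0.5761, -0.1687, 0.0575]
tool_rot: [-0.0, 0.256, 0.967, 0.002]
ft_force: [-4.2, 1.3, 17.5]
finger_gap: 0.112
```

Call:
{"name": "jog_arm", "arguments": {"deltas": [{"xyz": [0.002,0,0.0031],"rotation": [0,0,0.5],"hand": 0},{"xyz": [0.002,0,0.0033],"rotation": [0,0,1.0],"hand": 0},{"xyz": [0.002,0,0.0035],"rotation": [0,0,1.5],"hand": 0},{"xyz": [0.002,0,0.0036],"rotation": [0,0,2.0],"hand": 0}]}}

```text
clock: 12.75
position: [0.5752, -0.168, 0.0574]
tool_rot: [0.001, 0.34, 0.94, 0.001]
ft_force: [-4.0, 0.3, 17.2]
finger_gap: 0.115
```

Call:
{"name": "jog_arm", "arguments": {"deltas": [{"xyz": [0.001,0,0.0032],"rotation": [0,0,0.5],"hand": 0},{"xyz": [0.001,0,0.0034],"rotation": [0,0,1.0],"hand": 0},{"xyz": [0.001,0,0.0035],"rotation": [0,0,1.5],"hand": 0},{"xyz": [0.001,0,0.0036],"rotation": [0,0,2.0],"hand": 0}]}}

```text
clock: 13.15
position: [0.5747, -0.1674, 0.0573]
tool_rot: [0.001, 0.421, 0.907, 0.001]
ft_force: [-6.3, 1.2, 18.5]
finger_gap: 0.115
```

Call:
{"name": "jog_arm", "arguments": {"deltas": [{"xyz": [0.001,0,0.0032],"rotation": [0,0,0.5],"hand": 0},{"xyz": [0.001,0,0.0033],"rotation": [0,0,1.0],"hand": 0},{"xyz": [0.001,0,0.0034],"rotation": [0,0,1.5],"hand": 0},{"xyz": [0.001,0,0.0035],"rotation": [0,0,2.0],"hand": 0}]}}

```text
clock: 13.55
position: [0.5742, -0.1666, 0.0572]
tool_rot: [0.001, 0.499, 0.867, 0.001]
ft_force: [-6.1, 2.2, 17.8]
finger_gap: 0.114
```

Call:
{"name": "jog_arm", "arguments": {"deltas": [{"xyz": [0.001,0,0.0033],"rotation": [0,0,0.2],"hand": 0},{"xyz": [0.001,0,0.0033],"rotation": [0,0,0.4],"hand": 0},{"xyz": [0.001,0,0.0034],"rotation": [0,0,0.5],"hand": 0},{"xyz": [0.001,0,0.0034],"rotation": [0,0,0.5],"hand": 0}]}}

```text
clock: 13.95
position: [0.574, -0.1664, 0.0571]
tool_rot: [0.002, 0.517, 0.856, 0.001]
ft_force: [-5.9, -1.0, 17.2]
finger_gap: 0.116
```

```bash
python3 - <<'E'
from h import *
w=viewer.snapshot("wrist")[:,:,::-1]; s=viewer.snapshot("side")[:,:,::-1]
print(arm.sense()["ft_force"],arm.sense()["position"])
cv2.imwrite("pics/w6.png",np.hstack([cv2.resize(w[60:360,130:430],(400,400)),cv2.resize(s[180:300,265:385],(400,400),interpolation=cv2.INTER_CUBIC)]))
E
```

```text
[-4.28662367 -0.39206916 16.16838065] [ 0.57399467 -0.16636758  0.05715341]
```

View pics/w6.png

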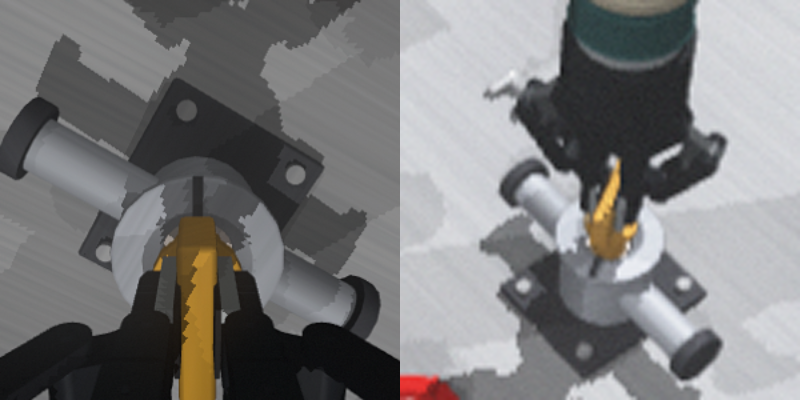

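In the wrist crop the closed rib (198,195) lies exactly in line with the bar, and the push is steady at about 18 N in total. I unload first, then release.

Call:
{"name": "jog_arm", "arguments": {"deltas": [{"xyz": [0.001,0,0.002],"rotation": [0,0,0],"hand": 0},{"xyz": [0.001,0,0.001],"rotation": [0,0,0],"hand": 0},{"xyz": [0.001,0,0.0005],"rotation": [0,0,0],"hand": 0},{"xyz": [0.001,0,0.0005],"rotation": [0,0,0],"hand": 0}]}}

```text
clock: 14.45
position: [0.5738, -0.1662, 0.0572]
tool_rot: [0.003, 0.517, 0.856, 0.0]
ft_force: [-0.9, -3.1, 6.0]
finger_gap: 0.115
```

Call:
{"name": "jog_arm", "arguments": {"deltas": [{"xyz": [0,0,0],"rotation": [0,0,0],"hand": 0},{"xyz": [0,0,0],"rotation": [0,0,0],"hand": 0},{"xyz": [0,0,0],"rotation": [0,0,0],"hand": 0}]}}

```text
clock: 14.75
position: [0.5738, -0.1662, 0.0572]
tool_rot: [0.003, 0.517, 0.856, 0.0]
ft_force: [-1.3, -1.7, 4.4]
finger_gap: 0.112
```

Call:
{"name": "jog_arm", "arguments": {"deltas": [{"xyz": [0,0,-0.0005],"rotation": [0,0,0],"hand": 20},{"xyz": [0,0,-0.0005],"rotation": [0,0,0],"hand": 30},{"xyz": [0,0,-0.0005],"rotation": [0,0,0],"hand": 50},{"xyz": [0,0,-0.0005],"rotation": [0,0,0],"hand": 70},{"xyz": [0,0,-0.0005],"rotation": [0,0,0],"hand": 70},{"xyz": [0,0,-0.0005],"rotation": [0,0,0],"hand": 70}]}}

```text
clock: 15.35
position: [0.5738, -0.1661, 0.0576]
tool_rot: [0.002, 0.517, 0.856, 0.001]
ft_force: [-0.2, -0.3, -0.9]
finger_gap: 0.702
```

Call:
{"name": "jog_arm", "arguments": {"deltas": [{"xyz": [0,0,-0.02],"rotation": [0,0,0],"hand": 80},{"xyz": [0,0,-0.05],"rotation": [0,0,0],"hand": 80},{"xyz": [0,0,-0.09],"rotation": [0,0,0],"hand": 80},{"xyz": [0,0,-0.12],"rotation": [0,0,0],"hand": 80},{"xyz": [0,0,-0.12],"rotation": [0,0,0],"hand": 80}]}}

```text
clock: 15.85
position: [0.577, -0.1674, 0.1835]
tool_rot: [0.008, 0.517, 0.856, 0.001]
ft_force: [0.5, 0.1, 0.2]
finger_gap: 0.797
```

```bash
python3 - <<'E'
from h import *
st=arm.sense();print(st["ft_force"],st["position"],st["finger_gap"])
w=viewer.snapshot("wrist")[:,:,::-1]; s=viewer.snapshot("side")[:,:,::-1]
cv2.imwrite("pics/w7.png",np.hstack([cv2.resize(w[60:360,130:430],(400,400)),cv2.resize(s[180:300,265:385],(400,400),interpolation=cv2.INTER_CUBIC)]))
W=viewer.camera_params("wrist");S=viewer.camera_params("side")
for z in (.108,.127):
    X=[[.577,-.166,z+.014]]
    print(z,(proj(W,X)-[130,60])/.75,(proj(S,X)-[265,180])/.3+[400,0])
E
```

```text
[0.49105423 0.14493351 0.21863037] [ 0.57700285 -0.16736715  0.1835288 ] 0.7966676622754977
0.108 [[195.14719515 203.76412491]] [[614.04067714 186.89526722]]
0.127 [[194.84886166 215.74069843]] [[616.18874902 167.8091093 ]]
```

View pics/w7.png

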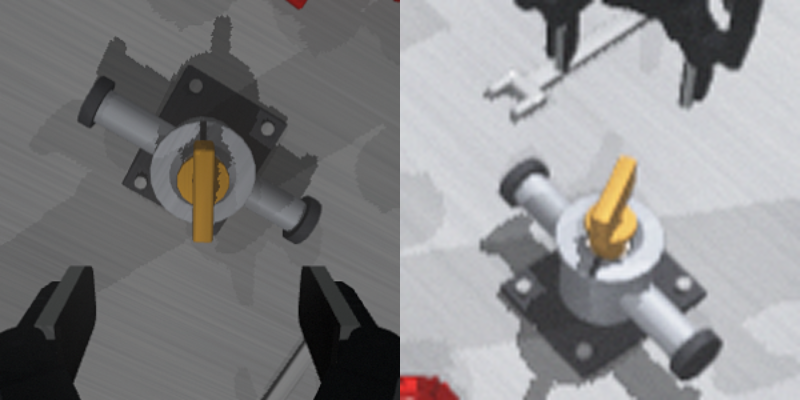

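```bash
python3 - <<'E'
from h import *
w=viewer.snapshot("wrist")[:,:,::-1]; s=viewer.snapshot("side")[:,:,::-1]
f=lambda im,x,y,n:cv2.resize(im[y:y+n,x:x+n],(400,400),interpolation=cv2.INTER_CUBIC)
cv2.imwrite("pics/w8.png",np.hstack([f(w,233,145,100),f(s,305,220,50)]))
W=viewer.camera_params("wrist");S=viewer.camera_params("side")
np.savez("cam.npz",**{"W"+k:v for k,v in W.items()},**{"S"+k:v for k,v in S.items()})
E
```

```text
(no output)
```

View pics/w8.png

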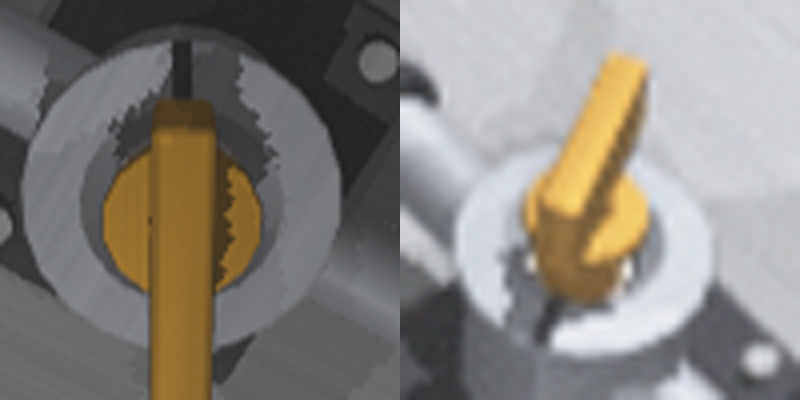

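```bash
python3 - <<'E'
from h import *
W=viewer.camera_params("wrist");S=viewer.camera_params("side")
def tri(a,b):
    o=[];d=[]
    for p,u in((W,a),(S,b)):
        r=pix2plane(p,[u],0)[0]-p["eye"]; d.append(r/np.linalg.norm(r)); o.append(p["eye"])
    t=np.linalg.lstsq(np.c_[d[0],-d[1]],o[1]-o[0],rcond=None)[0]
    A,B=o[0]+t[0]*d[0],o[1]+t[1]*d[1]; return (A+B)/2, np.linalg.norm(A-B)
print(tri((271,178),(327.5,246.6)),tri((286.7,178),(322.6,245.9)))
# calibration check: near rib, foot of mouth: flange centre
print("flange",tri((233+181/4,145+195/4),(305+185/8,220+255/8)))
st=arm.sense();print(st["position"],st["clock"])
# key collar centre by wrist
w=lambda x,y:(233+x/4,145+y/4)
print(pix2plane(W,[w(183,222)],.094), pix2plane(W,[w(181,195)],.067))
E
```

```text
(array([ 0.55518604, -0.18172851,  0.11997533]), np.float64(0.0034647948988658452)) (array([ 0.55082868, -0.17168303,  0.11606548]), np.float64(0.0038788156374109876))
flange (array([ 0.57628969, -0.1654669 ,  0.06653854]), np.float64(0.004774378398325451))
[ 0.5721188  -0.16546141  0.17615543] 16.05
[[ 0.57259199 -0.16449312  0.094     ]] [[ 0.57432671 -0.16400065  0.067     ]]
```

```bash
python3 - <<'E'
from h import *
print(arm.finish_job(), arm.sense()["clock"])
E
```

```text
the job is handed in; nothing more can be done
the job is handed in; nothing more can be done
```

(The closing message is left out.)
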